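# Shut the steel chest and shoot its barrel bolt

## Task

Shut the lid of the small steel chest, then slide the barrel bolt on the lid across into its keeper and turn the bolt's handle fully down into the notch that locks it. The bolt can travel past the notch, and where the notch sits differs from time to time, so feel for it. Do not disturb the two dropper bottles or the marker beside the chest.

Things in the scene. Friction and masses are not known exactly. Their poses are not given: they have to be found in the camera images.
- chest: Plain grey sheet-steel chest, 200 (x) x 180 (y) x 82 mm high, fixed. Origin under its centre on the worktop; its x axis points from its front (robot side) to its back, z up. A fixed deck covers the front 42 mm of its top and carries the keeper (steel staple 10 mm deep, 28 mm wide, 34 mm high, at chest x -75, y -35 mm); the rest of the top is the lid.
- lid (a joint): Lid angle in rad: 0 shut (top level with the deck, 82 mm above the worktop), growing as its front edge rises. The lid is 156 mm deep (chest x -56 to +100 mm), 180 wide, 6 thick; hinge line parallel to the chest's y axis at chest x +100, z 79 mm. A stiff hinge holds it where it is left; about 2 N down on its front edge moves it.
- lid_corner (a point): Free spot on the lid's upper face near its front edge, 21 mm behind the edge and 90 mm to the left (+y) of the bolt's rod: a clear place to push the lid shut. With the lid shut it lies at chest x -35, y +55, z 82 mm.
- bolt (a joint): Slide of the bolt toward the chest's front (chest -x), in m: 0 fully back, 0.058 end of travel. A steel rod 12 mm thick, 152 mm long, parallel to the chest's x axis at chest y -35 mm, 20 mm above the lid's upper face, in two straps (30 mm high). With the lid shut its nose is through the keeper from about 0.030 on; with the lid open and the bolt out it strikes the keeper. About 1.5 N of friction.
- handle (a joint): Turn of the bolt's handle about the rod, in rad: 0 upright, growing as it turns down to the chest's left (+y); 1.52 is fully down, just above the lid. It stays where it is left (about 0.03 N m of friction). The notch plate's edge stops its 8 mm stem at about 0.75; only at the notch can it turn farther, and once in the notch it keeps the bolt from sliding.
- notch_plate (a point): Middle of the notch plate's stretch, on the lid's upper face: a dark steel strip 86 mm long, 4 mm thick, 30 mm high, parallel to the rod and 13.5 to 17.5 mm to its left, with one open-topped notch 12 mm wide (2 mm of play each way for the stem). The notch lies where bolt reads between 0.034 and 0.050; exactly where differs each time and is not measured (not by this point either).
- knob (a point): Centre of the black ball knob, 22 mm in diameter, on the handle's end, 48 mm from the rod's axis. Lid shut: handle upright, 68 mm above the lid; handle leaning on the notch plate (0.75), 55 mm above it and 33 mm left of the rod's axis; fully down, 22 mm above it and 48 mm left. With the bolt fully back it is at chest x +20 mm and moves to chest -x with the bolt.
- dropper_mid (a point): Bystander: small upright dropper bottle, 42 mm in diameter, 110 mm high, left of the chest; point on its axis 40 mm up. Leave it alone.
- marker_mid (a point): Bystander: black felt marker lying on the worktop right of the chest, 16 mm thick, 140 mm long (along its y axis); its centre. Leave it alone.
- dropper_tall_mid (a point): Bystander: a second, slightly taller dropper bottle, 42 mm in diameter, 118 mm high, farther left; point on its axis 40 mm up. Leave it alone.

How it is judged:
On the way, in this order (a step that is already met when the one before it is completed fails the run):
1. the lid is shut (value of joint lid below 0.025 rad and value of joint bolt below 0.026 m), for 0.2 s.
2. with the lid shut, the bolt is slid across into its keeper (value of joint lid below 0.025 rad and value of joint bolt above 0.028 m and value of joint handle below 1.25 rad), for 0.05 s.
3. the handle is turned down into the notch (value of joint lid below 0.025 rad and value of joint bolt above 0.028 m and value of joint handle above 1.3 rad), for 0.2 s.
At the end, for the whole second after the job is handed in: The lid is shut (within 0.025 rad), the bolt is across in its keeper (more than 28 mm from fully back) and its handle is down in the notch (turned at least 1.3 of 1.52 rad), all at rest (all of step 3 and velocity of joint handle between -0.1 and 0.1 rad/s and velocity of joint bolt between -0.02 and 0.02 m/s); the robot touches nothing.
It fails at once if the dropper bottle is shoved more than 30 mm (distance of dropper_mid from where it was at the start of the episode above 0.03 m).
It fails at once if the marker is shoved more than 30 mm (distance of marker_mid from where it was at the start of the episode above 0.03 m).
It fails at once if the taller dropper bottle is shoved more than 30 mm (distance of dropper_tall_mid from where it was at the start of the episode above 0.03 m).
It also fails if it takes over 58 s, if anything falls off the work surface, if the arm or the gripper's body presses on something with over 40 N, if the wrist force passes 120 N, or if a joint passes its speed limit or range.

## Robot

A 6-joint arm with a two-finger parallel gripper is mounted at the origin on a cart in front of the work surface, level with it; the furniture and walls round the work are solid. World frame = base frame: x ahead of the robot, y to its left, z up, the work surface at z = 0. Lengths are in m, angles in rad, forces in N, time in s.
With the tool pointing down it reaches from about 0.375 to 0.9 m from the base axis. Payload 3.1 kg.
Tool frame: the origin (TCP) lies midway between the tips of the shut fingers; the grasp point (between the pads) lies 19 mm behind it; x points along the fingers, y is the direction in which the jaws open and shut, and the axes are right-handed (so a half turn about x gives the same grasp; the last joint's range is limited). The gripper opens to 85 mm and grips with 20 to 120 N. Pads are 22 mm wide; open, the fingers measure 114 mm over their backs; the gripper's body (76 mm by 85 mm) begins 54 mm behind the grasp point. The pads swing forward as they close: fully open they stand 13 mm farther back than shut.
Start: joints at [-0.178, 0.527, 1.433, -0, 1.181, -0.178], TCP at [0.625, 0, 0.231] pointing down, gripper open.
Joint ranges: [-3.08, 3.08], [-0.75, 2.2], [0.22, 2.44], [-1.43, 4.57], [0, 2.65], [-2.85, 2.85]. Speed limits (rad/s): [2.79, 2.79, 3.14, 3.14, 3.14, 3.14].

## Interface

Orientations are given as a unit quaternion [x, y, z, w].
In Python, from station import manip gives the robot as it stands.
- The arm moves only by the tool carry_out, never from a script. Its argument "commands" is a list that holds one entry, the list of rows, each a list of 7 numbers: the shift along the tool's x, y, z in units of 25 mm (1.0 is 25 mm), then the turn, a rotation vector about the tool's x, y, z in units of 5 degrees (1.0 is 5 degrees), then the finger opening in mm, from 0 to 85.4. A call has exactly 5 rows; each row is the pose to reach, as a shift and turn from the pose commanded when the call began, along the tool's axes at that moment; what a row does not reach only later rows make up. A row lasts 1/10 s, in which the tool goes at most 50 mm and 8.59 degrees, less where a joint would pass 70% of its speed; a pose out of reach is approached as far as the arm can. A call with a gripper value outside its range is refused whole. The fingers move at their own pace and stop on an object; "force" is the grip in N (left out, the last holds). Time passes only in rows, so rows that repeat a pose let the fingers close, or fill a call up. It gives the time, the measured TCP pose, the force and the opening at its end, in the units of the state.
- manip.sense(): the state, without advancing time (a new reading comes with each control period).
- manip.snapshot(name): name is "scene" or "side" or "wrist"; returns a dict with "image" (480x640x3 uint8, red, green, blue), "fx", "fy", "cx", "cy" (pixels), "rvec" (rotation vector, rad) and "tvec" (3), from world to camera coordinates, as OpenCV has them. Camera axes: x right, y down, z forward; pixel columns grow to the right and rows downward; lengths in m; the calibration is good to about 2 mm. The wrist camera is an equidistant fisheye: a pixel r from the principal point sees the ray r / f radians off the axis. A picture is of the moment at which its call begins. There is no depth.
- manip.sign_off(): hands the job in, once; it reports no verdict.
The state is a dict: "t": time; "q": joint angles; "qd": joint speeds; "tau": joint torques, N m; "tcp_pos": TCP position; "tool_rot": TCP orientation; "force": force on the tool from outside, world axes, zero at the start; "ft_torque": the same for the moment, N m; "finger_gap": opening from 0.0 (shut) to 1.0 (fully open).
Only numpy, scipy, OpenCV 4.12 (cv2) and the standard library are available. Lean on these libraries where they do the work, as an engineer would, in place of code of your own. Each camera call takes 0.05 s, during which the arm holds its last target.

## Working session

There is one attempt and no reset: what is moved stays moved. The work goes in short steps, Python scripts to look and compute and a tool call to move; the robot and the scene stay as the last step left them, time stands still between calls to the robot, and variables do not carry over. Pictures are saved under pics/ and viewed, and the job is handed in when it is done.

Besides the shell and the picture viewer there is one more tool, called in YAML: its name, and indented under it one key for each argument. carry_out: Moves the arm, as the interface text tells. Its arguments: {"type":"object","properties":{"commands":{"type":"array"},"force":{"type":"number"}},"required":["commands"]}

```bash
mkdir -p pics
cat > h.py <<'E'
import numpy as np, cv2
from station import manip
from scipy.spatial.transform import Rotation as R
def snap(n,f):
    s=manip.snapshot(n); cv2.imwrite('pics/'+f,cv2.cvtColor(s['image'],cv2.COLOR_RGB2BGR))
    np.savez('pics/'+f+'.npz',**{k:np.asarray(v) for k,v in s.items()}); return s
E
python3 - <<'E'
from h import *
print(manip.sense())
for n in ('scene','side','wrist'):
    s=snap(n,n+'0.png'); print(n,s['fx'],s['fy'],s['cx'],s['cy'],s['rvec'],s['tvec'])
E
```

```text
{'t': 0.0, 'q': array([-1.78463214e-01,  5.28453374e-01,  1.43395224e+00,  7.89513461e-06,
        1.18137096e+00, -1.78512163e-01]), 'qd': array([-0.00062549,  0.00085371, -0.00043849, -0.00072717, -0.00161567,
       -0.0006833 ]), 'tau': array([ 2.50220628e-04, -4.42344439e+01, -1.78024775e+01, -2.06930472e-04,
        8.36740597e-03,  2.24214921e-05]), 'tcp_pos': array([6.24266122e-01, 1.87035368e-04, 2.30325590e-01]), 'tool_rot': array([ 0.49954996,  0.5006469 , -0.50042647,  0.49937548]), 'force': array([ 1.02951184,  0.98709988, -0.08518463]), 'ft_torque': array([-0.02698302, -0.02098611, -0.02284994]), 'finger_gap': 1.0028622069229831}
scene 440.6320973556441 440.6320973556441 323.9093856321531 243.83306214673883 [ 2.09786374 -0.6655542   0.3269405 ] [-0.60143991  0.13502086  0.85702735]
side 499.58713071280494 499.58713071280494 322.38831017742376 240.929191222867 [ 2.12489517 -0.64101659  0.29678417] [-0.57257768  0.16233591  0.87425637]
wrist 371.64829954431775 371.64829954431775 322.2000645274134 242.2720537695663 [-2.84250900e+00 -2.65885235e-04  2.62263784e-03] [-0.62348474 -0.03784936  0.38080894]
```

View pics/scene0.png

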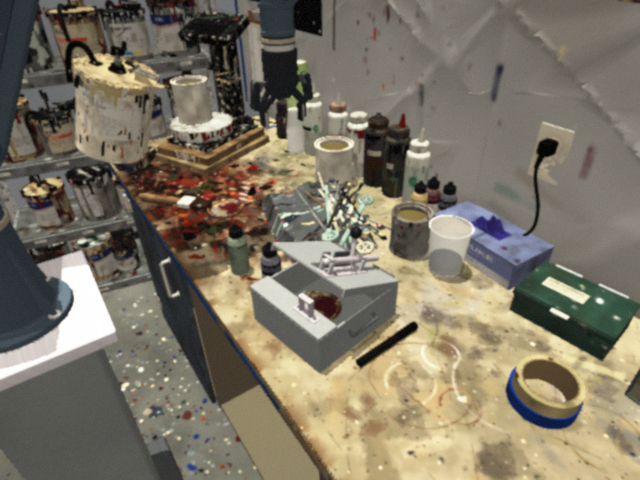

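View pics/side0.png

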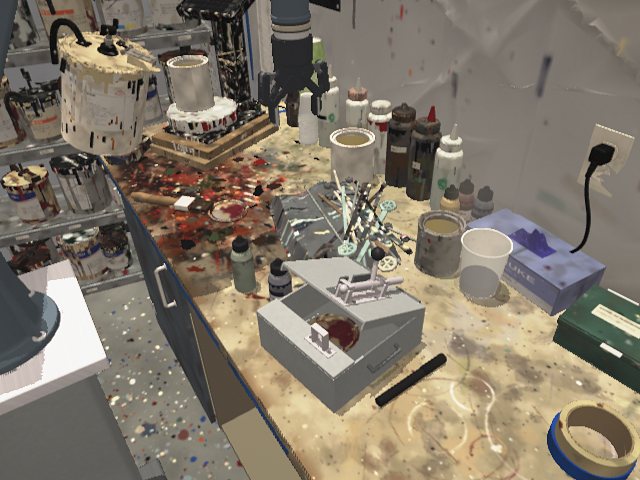

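View pics/wrist0.png

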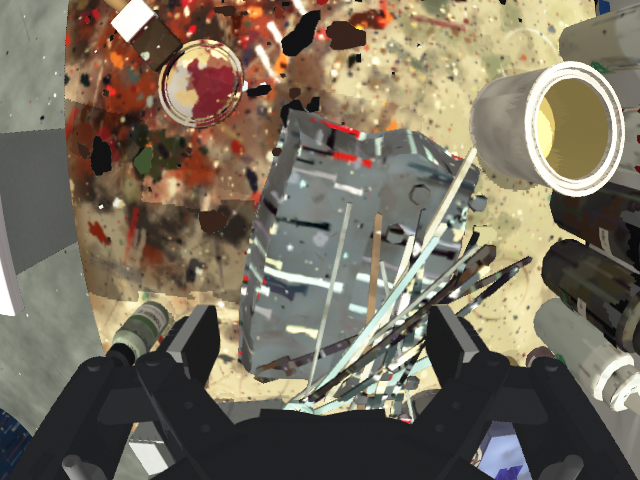

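The scene and side views show the chest at the right, around (340,330) in side, with the lid ajar, droppers at (243,265) and (280,280), and the marker at (411,380). I'll zoom in to pick the corners.

Run:
```python
import cv2
a=cv2.imread('pics/side0.png')[225:415,220:460]; cv2.imwrite('pics/z1.png',cv2.resize(a,(720,570),interpolation=cv2.INTER_CUBIC))
a=cv2.imread('pics/scene0.png')[215:375,215:425]; cv2.imwrite('pics/z2.png',cv2.resize(a,(735,560),interpolation=cv2.INTER_CUBIC))
```

```text
(no output)
```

View pics/z1.png

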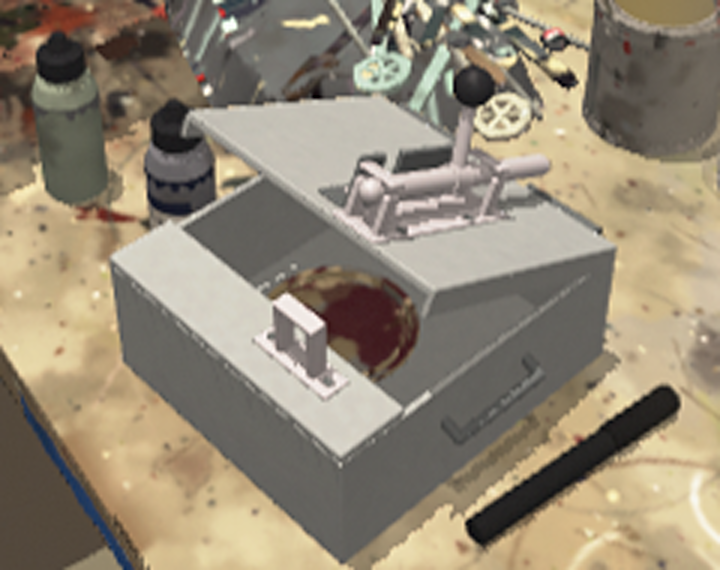

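View pics/z2.png

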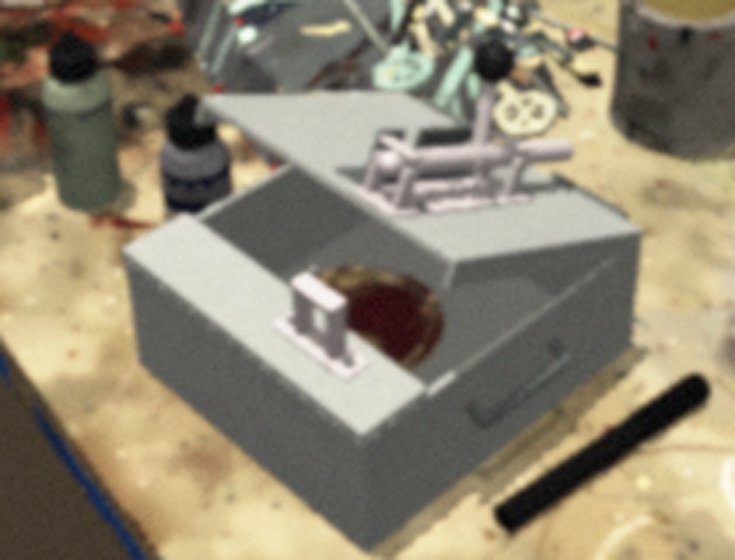

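```bash
cat > fit.py <<'E'
from h import *
from scipy.optimize import least_squares
def lidpt(x,y,z,a):
    dx,dz=x-.1,z-.079; c,s=np.cos(a),np.sin(a)
    return [.1+dx*c+dz*s, y, .079-dx*s+dz*c]
def model(p):
    x,y,w,a,b,hd=p
    P=[[-.1,.09,.082],[-.1,-.09,.082],[-.1,-.09,0],[-.1,.09,0],[.1,-.09,.082],
       lidpt(-.056,.09,.082,a),lidpt(-.056,-.09,.082,a),
       lidpt(.02-b,-.035+.048*np.sin(hd),.102+.048*np.cos(hd),a)]
    P=np.array(P); c,s=np.cos(w),np.sin(w)
    return P@np.array([[c,s,0],[-s,c,0],[0,0,1]])+[x,y,0]
def proj(n,P):
    d=np.load('pics/'+n+'.npz'); K=np.array([[d['fx'],0,d['cx']],[0,d['fy'],d['cy']],[0,0,1]])
    return cv2.projectPoints(P,d['rvec'],d['tvec'],K,None)[0][:,0]
E
python3 - <<'E'
from fit import *
S=np.array([[112,258],[342,462],[345,562],[124,362],[612,250],[185,113],[435,290],[472,87]])/3+[220,225]
C=np.array([[124,248],[360,436],[368,552],[142,358],[640,235],[203,98],[452,258],[494,60]])/3.5+[215,215]
f=lambda p:np.r_[(proj('side0.png',model(p))-S).ravel(),(proj('scene0.png',model(p))-C).ravel()]
r=least_squares(f,[.6,-.3,0,.3,0,0],loss='soft_l1'); print(r.x); print(f(r.x).reshape(2,8,2).round(1))
np.save('pose.npy',r.x)
print(model(r.x).round(3))
# dropper/marker ground pts
def ground(n,uv,z):
    d=np.load('pics/'+n+'.npz');Rm=cv2.Rodrigues(d['rvec'])[0];o=-Rm.T@d['tvec']
    v=Rm.T@np.array([(uv[0]-d['cx'])/d['fx'],(uv[1]-d['cy'])/d['fy'],1]);return (o+v*(z-o[2])/v[2]).round(3)
z=lambda u,v:(220+u/3,225+v/3)
print('tall cap',ground('side0.png',z(60,40),.118),'short cap',ground('side0.png',z(173,108),.11))
print('marker',ground('side0.png',z(480,530),.008),ground('side0.png',z(668,398),.008))
d=np.load('pics/side0.png.npz');Rm=cv2.Rodrigues(d['rvec'])[0];print('cam',-Rm.T@d['tvec'])
# background points near the chest: brush tips etc
for uv in [(372,253),(385,235),(350,180)]: print(uv,ground('side0.png',uv,.0),ground('side0.png',uv,.1),ground('side0.png',uv,.2))
E
```

```text
[ 0.48690599 -0.35831386  0.16027049  0.42832648  0.0047259   0.21670416]
[[[-1.6 -0.8]
  [-0.4 -1.4]
  [-1.   1.4]
  [-0.7 -0.1]
  [ 2.1 -1.1]
  [ 0.7 -0.5]
  [ 0.3  0.8]
  [ 0.1 -0.2]]

 [[-0.7 -0.4]
  [ 0.9 -0.4]
  [-0.3  0.9]
  [-1.1  1.2]
  [ 1.6 -1.7]
  [-0.2 -0.6]
  [ 1.8  0.9]
  [-0.1  0.4]]]
[[ 0.374 -0.285  0.082]
 [ 0.403 -0.463  0.082]
 [ 0.403 -0.463  0.   ]
 [ 0.374 -0.285  0.   ]
 [ 0.6   -0.431  0.082]
 [ 0.432 -0.276  0.147]
 [ 0.461 -0.454  0.147]
 [ 0.542 -0.374  0.178]]
tall cap [ 0.419 -0.142  0.118] short cap [ 0.448 -0.227  0.11 ]
marker [ 0.467 -0.488  0.008] [ 0.602 -0.479  0.008]
cam [ 0.16031534 -0.8297809   0.63583409]
(372, 253) [ 0.683 -0.189  0.   ] [ 0.601 -0.29   0.1  ] [ 0.518 -0.391  0.2  ]
(385, 235) [ 0.745 -0.154  0.   ] [ 0.653 -0.26   0.1  ] [ 0.561 -0.367  0.2  ]
(350, 180) [0.824 0.087 0.   ] [ 0.72  -0.057  0.1  ] [ 0.615 -0.201  0.2  ]
```

```bash
cat > go.py <<'E'
from fit import *
p=np.load('pose.npy'); W=p[2]
def c2w(v): 
    c,s=np.cos(W),np.sin(W); return np.array([p[0]+c*v[0]-s*v[1],p[1]+s*v[0]+c*v[1],v[2]])
def w2c(v):
    c,s=np.cos(W),np.sin(W); d=np.array(v)-[p[0],p[1],0]; return np.array([c*d[0]+s*d[1],-s*d[0]+c*d[1],d[2]])
def Rt(sgn):  # tool x down, tool y = sgn*chest x
    X=np.array([0,0,-1.]);Y=sgn*np.array([np.cos(W),np.sin(W),0]);return R.from_matrix(np.c_[X,Y,np.cross(X,Y)])
def plan(pos,sgn=None):
    s=manip.sense(); r=R.from_quat(s['tool_rot'])
    sh=r.inv().apply(np.array(pos)-s['tcp_pos'])/.025
    rv=None if sgn is None else ((r.inv()*Rt(sgn)).as_rotvec()*180/np.pi/5).round(2)
    return sh.round(2),rv
def st():
    s=manip.sense(); print('t%.2f'%s['t'],'chest',w2c(s['tcp_pos']).round(4),'w',s['tcp_pos'].round(3),'F',s['force'].round(1),'gap',round(s['finger_gap'],3),'q',s['q'].round(2))
E
python3 - <<'E'
from go import *
st(); print(R.from_quat(manip.sense()['tool_rot']).as_matrix().round(2))
for sg in (1,-1): print(plan(c2w([-.03,.055,.25]),sg))
print(c2w([-.03,.055,.25]), w2c([.448,-.227,0]))
E
```

```text
t0.15 chest [0.193  0.3319 0.2306] w [0.624 0.    0.231] F [ 0.2 -0.4 -0.2] gap 0.997 q [-0.18  0.53  1.43  0.    1.18 -0.18]
[[-0.  1.  0.]
 [ 0.  0. -1.]
 [-1. -0. -0.]]
(array([-0.77, -7.04, 12.36]), array([-1.84, -0.  ,  0.02]))
(array([-0.77, -7.04, 12.36]), array([3.416e+01, 3.000e-02, 1.000e-02]))
[ 0.44851328 -0.30880629  0.25      ] [-0.01745162  0.13583979  0.        ]
```

carry_out:
  commands:
    - [[-0.3,-1.8,0.3,-0.5,0,0,0],[-0.5,-3.4,1.2,-1.0,0,0,0],[-0.8,-4.6,2.7,-1.84,0,0,0],[-0.8,-5.5,4.4,-1.84,0,0,0],[-0.8,-6.2,6.2,-1.84,0,0,0]]
  force: 20

```text
t: 0.65
tcp_pos: [0.4682, -0.1553, 0.2516]
tool_rot: [0.458, 0.539, -0.458, 0.539]
force: [0.2, -0.7, -0.1]
finger_gap: 0.142
```

```bash
python3 -c "
from go import *
st(); print(plan(c2w([-.03,.055,.2]),1), lidpt(-.03,.055,.082,p[3]))"
```

```text
t0.65 chest [0.014  0.2034 0.2516] w [ 0.468 -0.155  0.252] F [ 0.2 -0.7 -0.1] gap 0.142 q [-0.55  0.32  1.73  0.    1.09 -0.71]
(array([ 2.06, -1.77,  5.93]), array([ 0.02, -0.  ,  0.  ])) [np.float64(-0.017010028054847918), 0.055, np.float64(0.13572436279592484)]
```

carry_out:
  commands:
    - [[0,-0.5,1.8,0,0,0,0],[0,-1.2,3.5,0,0,0,0],[0,-1.77,5.2,0,0,0,0],[0.8,-1.77,5.93,0,0,0,0],[2.0,-1.77,5.93,0,0,0,0]]

```text
t: 1.15
tcp_pos: [0.4513, -0.3135, 0.2024]
tool_rot: [0.459, 0.535, -0.46, 0.54]
force: [-0.3, 0.2, 0.5]
finger_gap: 0.0
```

```bash
python3 -c "
from go import *
st(); snap('side','side1.png'); snap('wrist','wrist1.png'); st()"
```

```text
t1.15 chest [-0.028   0.0499  0.2024] w [ 0.451 -0.313  0.202] F [-0.3  0.2  0.5] gap 0.0 q [-0.81  0.46  1.66 -0.    1.01 -0.97]
t1.25 chest [-0.0307  0.0569  0.1978] w [ 0.447 -0.307  0.198] F [-0.4  0.4 -0.2] gap -0.001 q [-0.81  0.46  1.67  0.    1.02 -0.97]
```

View pics/side1.png

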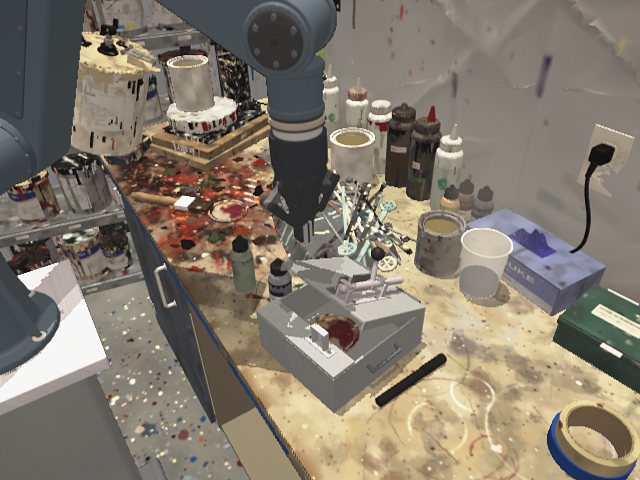

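View pics/wrist1.png

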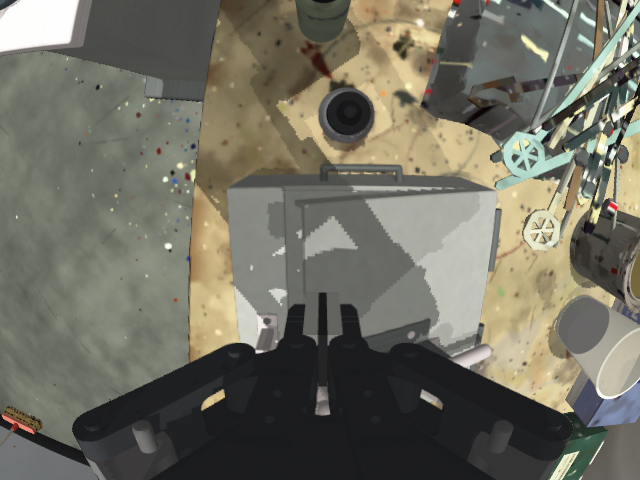

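The tips are over the lid's free left-front area, the marker and bottles are clear, and the fit agrees with the views. I'm descending to shut the lid.

carry_out:
  commands:
    - [[0.7,0.2,0,0,0,0,0],[1.4,0.2,0,0,0,0,0],[2.0,0.2,0,0,0,0,0],[2.4,0.2,0,0,0,0,0],[2.8,0.2,0,0,0,0,0]]

```text
t: 1.75
tcp_pos: [0.4554, -0.3075, 0.1318]
tool_rot: [0.458, 0.538, -0.458, 0.539]
force: [-1.1, -0.2, 2.7]
finger_gap: -0.002
```

carry_out:
  commands:
    - [[0.3,0,0,0,0,0,0],[0.6,0,0,0,0,0,0],[0.9,0,0,0,0,0,0],[1.15,0,0,0,0,0,0],[1.35,0,0,0,0,0,0]]

```text
t: 2.25
tcp_pos: [0.4548, -0.3076, 0.097]
tool_rot: [0.458, 0.539, -0.458, 0.538]
force: [-0.5, -0.3, 2.8]
finger_gap: -0.001
```

```bash
python3 -c "
from go import *
st()"
```

```text
t2.25 chest [-0.0236  0.0552  0.097 ] w [ 0.455 -0.308  0.097] F [-0.5 -0.3  2.8] gap -0.001 q [-0.8   0.62  1.74 -0.    0.78 -0.96]
```

carry_out:
  commands:
    - [[0.2,0,0,0,0,0,0],[0.4,0,0,0,0,0,0],[0.55,0,0,0,0,0,0],[0.65,0,0,0,0,0,0],[0.65,0,0,0,0,0,0]]

```text
t: 2.75
tcp_pos: [0.4548, -0.3075, 0.082]
tool_rot: [0.458, 0.539, -0.458, 0.538]
force: [-3.3, 0.9, 6.3]
finger_gap: -0.0
```

```bash
python3 -c "
from go import *
st()"
```

```text
t2.75 chest [-0.0236  0.0552  0.082 ] w [ 0.455 -0.308  0.082] F [-3.3  0.9  6.3] gap -0.0 q [-0.8   0.65  1.75 -0.    0.75 -0.96]
```

carry_out:
  commands:
    - [[0.06,0,0,0,0,0,0],[0.08,0,0,0,0,0,0],[0.08,0,0,0,0,0,0],[0.08,0,0,0,0,0,0],[0.08,0,0,0,0,0,0]]

```text
t: 3.25
tcp_pos: [0.4549, -0.3076, 0.0818]
tool_rot: [0.458, 0.538, -0.458, 0.539]
force: [-4.6, 2.9, 19.6]
finger_gap: -0.002
```

carry_out:
  commands:
    - [[-1.0,0,0,0,0,0,0],[-2.5,0,0,0,0,0,10],[-4.0,0,0,0,0,0,20],[-5.5,-0.6,-1.0,0,0,0,40],[-6.0,-1.0,-2.2,0,0,0,45]]

```text
t: 3.75
tcp_pos: [0.4232, -0.2592, 0.2328]
tool_rot: [0.459, 0.535, -0.459, 0.541]
force: [1.4, 0.0, 0.2]
finger_gap: 0.526
```

```bash
python3 -c "
from go import *
st(); snap('side','side2.png'); snap('scene','scene2.png');snap('wrist','wrist2.png')
import cv2
a=cv2.imread('pics/side2.png')[225:415,220:460]; cv2.imwrite('pics/z3.png',cv2.resize(a,(720,570),interpolation=cv2.INTER_CUBIC))
a=cv2.imread('pics/scene2.png')[215:375,215:425]; cv2.imwrite('pics/z4.png',cv2.resize(a,(735,560),interpolation=cv2.INTER_CUBIC))
"
```

```text
t3.75 chest [-0.0471  0.108   0.2328] w [ 0.423 -0.259  0.233] F [1.4 0.  0.2] gap 0.526 q [-0.78  0.35  1.75  0.    1.03 -0.93]
```

View pics/z3.png

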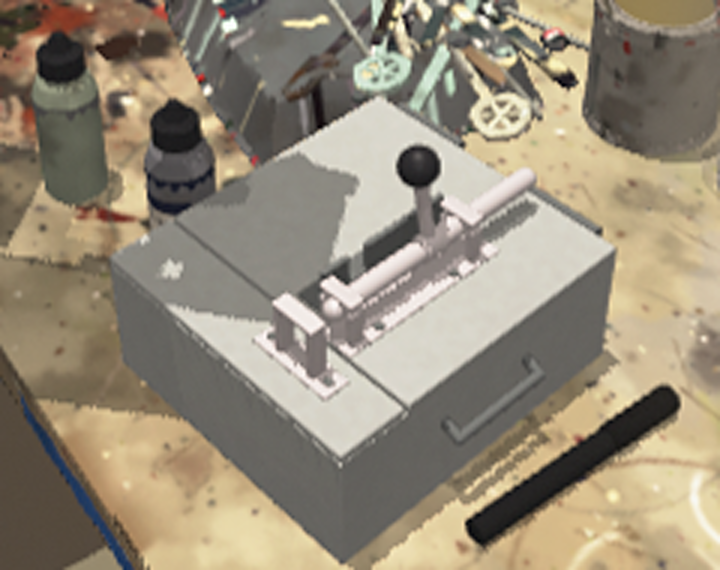

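View pics/z4.png

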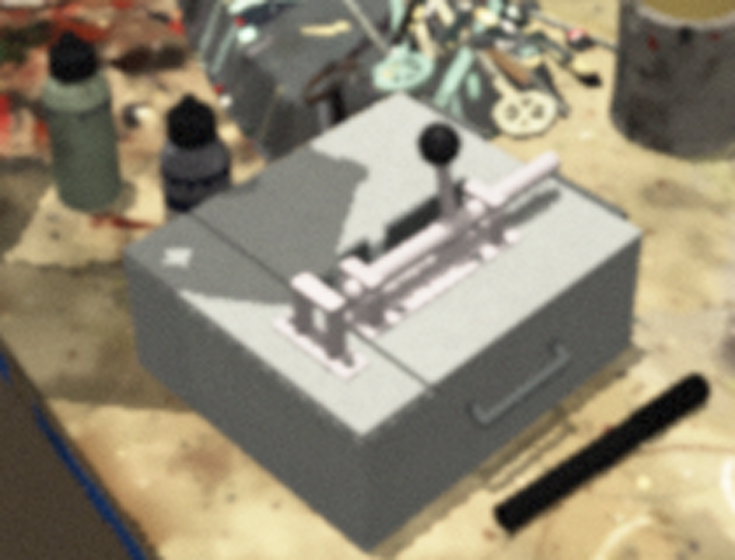

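View pics/wrist2.png

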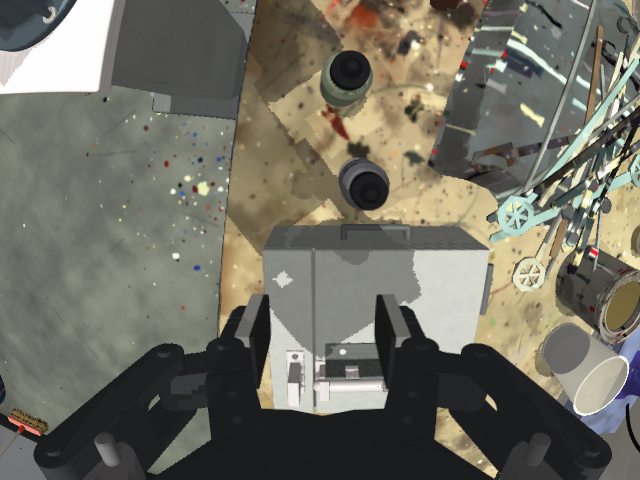

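Run:
```python
from go import *
def mod(q):
    x,y,w,b,hd=q
    P=np.array([[-.1,.09,.082],[-.1,-.09,.082],[-.1,-.09,0],[.1,-.09,.082],[.1,.09,.082],[-.075,-.035,.116],[-.057,-.09,.082],
     [.02-b,-.035+.048*np.sin(hd),.102+.048*np.cos(hd)]])
    c,s=np.cos(w),np.sin(w); return P@np.array([[c,s,0],[-s,c,0],[0,0,1]])+[x,y,0]
S=np.array([[112,258],[342,462],[345,562],[614,250],[380,97],[300,313],[408,410],[418,165]])/3+[220,225]
C=np.array([[124,248],[360,436],[368,552],[640,232],[403,92],[320,292],[433,393],[438,144]])/3.5+[215,215]
f=lambda q:np.r_[(proj('side2.png',mod(q))-S).ravel(),(proj('scene2.png',mod(q))-C).ravel()]
r=least_squares(f,[.487,-.358,.16,0,0],loss='soft_l1');print(r.x.round(4));print(f(r.x).reshape(2,8,2).round(1))
print(mod(r.x)[-1])
np.save('pose2.npy',r.x)
a=cv2.imread('pics/side2.png')[285:330,315:375]; cv2.imwrite('pics/z5.png',cv2.resize(a,(780,585),interpolation=cv2.INTER_CUBIC))
# project notch candidates
q=r.x;c,s=np.cos(q[2]),np.sin(q[2])
for x in (.02-.034,.02-.042,.02-.05):
    P=np.array([[x,-.0195,.112],[x,-.0195,.09]])@np.array([[c,s,0],[-s,c,0],[0,0,1]])+[q[0],q[1],0]
    print(x,(proj('side2.png',P)-[315,285])*13)
```

```text
[ 0.4867 -0.3597  0.1576  0.0058  0.2401]
[[[-1.3 -0.4]
  [-0.2 -0.7]
  [-0.8  2.2]
  [ 1.9 -0.4]
  [ 0.1 -0.5]
  [-0.   0.6]
  [ 0.1 -0.2]
  [-0.2  0.3]]

 [[-0.5 -0.1]
  [ 1.1  0.1]
  [-0.1  1.5]
  [ 2.  -0.2]
  [-0.3 -0.5]
  [-0.1  0. ]
  [-0.2 -1.8]
  [ 0.2 -0.4]]]
[ 0.50445314 -0.38075445  0.14862312]
-0.014000000000000002 [[369.57435256 271.97871258]
 [368.83378905 408.27381658]]
-0.022000000000000002 [[319.4616494  305.16189522]
 [319.57443644 441.64974333]]
-0.030000000000000002 [[268.77669013 338.72400929]
 [269.76225167 475.40024434]]
```

View pics/z5.png

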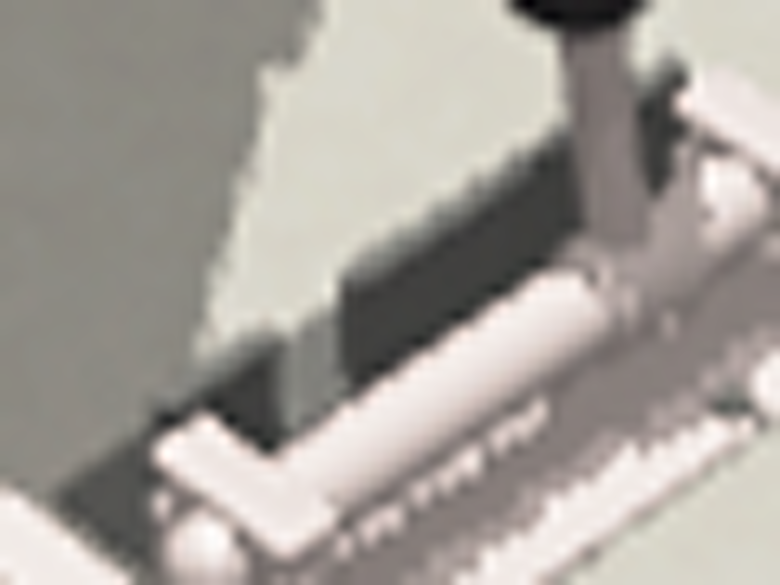

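The lid is shut and the bystanders haven't moved. The knob is at z3 (418,165). The notch shows as a bright gap at z5 x≈280-345, so it sits near bolt ≈ 0.043. Next I'll grip the knob.

```bash
sed -i "s/^p=np.load('pose.npy'); W=p\[2\]/p=np.load('pose2.npy'); W=p[2]/" go.py; python3 -c "
from go import *
st(); print(plan(c2w([.0142,-.0236,.2]),1),plan(c2w([.0142,-.0236,.135]),1))"
```

```text
t3.90 chest [-0.0484  0.1127  0.2304] w [ 0.421 -0.256  0.23 ] F [ 0.2 -1.8 -0.1] gap 0.53 q [-0.77  0.35  1.76  0.    1.03 -0.94]
(array([1.23, 2.48, 5.46]), array([ 0.05,  0.01, -0.02])) (array([3.83, 2.48, 5.46]), array([ 0.05,  0.01, -0.02]))
```

carry_out:
  commands:
    - [[0,0.7,1.4,0,0,0,45],[0,1.4,3.0,0,0,0,45],[0.2,2.1,4.5,0,0,0,45],[0.8,2.48,5.46,0,0,0,45],[1.2,2.48,5.46,0,0,0,45]]

```text
t: 4.4
tcp_pos: [0.5065, -0.3864, 0.197]
tool_rot: [0.459, 0.537, -0.459, 0.539]
force: [-0.2, 0.1, -0.8]
finger_gap: 0.524
```

```bash
python3 -c "
from go import *
snap('wrist','wrist3.png');snap('side','side3.png');st();print(plan(c2w([.0142,-.0236,.135]),1))
a=cv2.imread('pics/side3.png')[205:375,220:460]; cv2.imwrite('pics/z6.png',cv2.resize(a,(720,510),interpolation=cv2.INTER_CUBIC))"
```

```text
t4.50 chest [ 0.0131 -0.0241  0.1957] w [ 0.503 -0.381  0.196] F [-1.   0.5 -0.2] gap 0.529 q [-0.83  0.58  1.45  0.    1.12 -0.99]
(array([ 2.43,  0.05, -0.01]), array([ 0.02, -0.06,  0.04]))
```

View pics/wrist3.png

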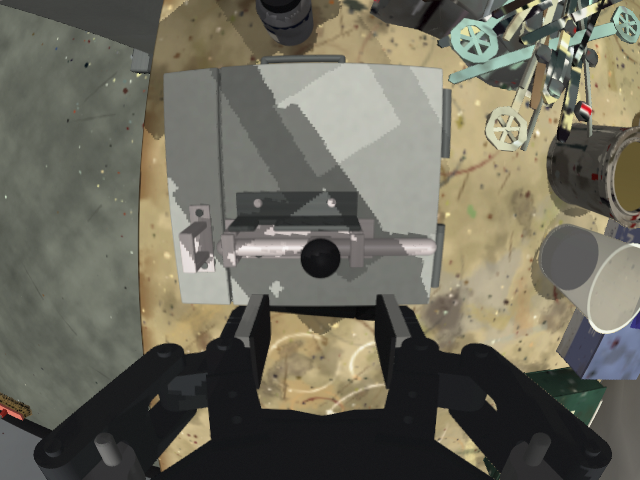

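View pics/z6.png

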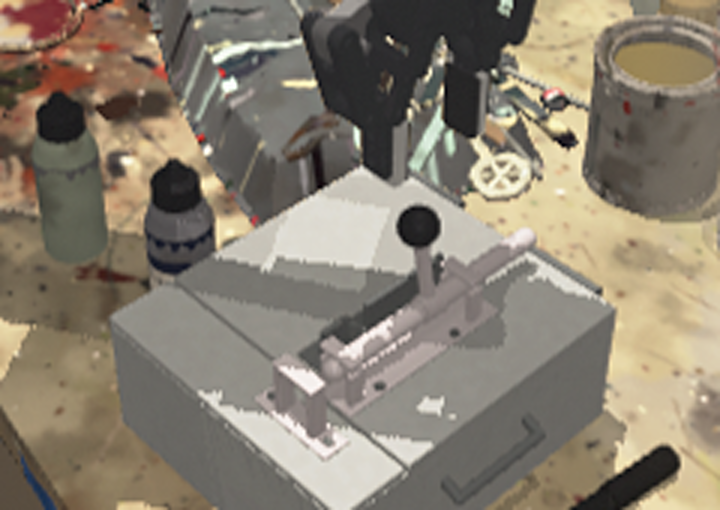

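The knob is at wrist (320,258), centred between the pads. A cross-check with the fisheye ray comes before descending.

```bash
python3 -c "
from go import *
d=np.load('pics/wrist3.png.npz');Rm=cv2.Rodrigues(d['rvec'])[0];o=-Rm.T@d['tvec']
u=np.array([320-d['cx'],258-d['cy']]);r=np.linalg.norm(u);th=r/d['fx'];v=Rm.T@np.r_[u/r*np.sin(th),np.cos(th)]
print(w2c(o+v*(.1486-o[2])/v[2]),o)"
```

```text
[ 0.0138923  -0.02189674  0.1486    ] [ 0.49393099 -0.3111267   0.34025938]
```

Agrees to within 2 mm. Descending and gripping.

carry_out:
  commands:
    - [[0.7,0.04,0,0,0,0,45],[1.4,0.04,0,0,0,0,45],[2.0,0.04,-0.05,0,0,0,45],[2.4,0.04,-0.05,0,0,0,45],[2.4,0.04,-0.05,0,0,0,35]]

```text
t: 5.0
tcp_pos: [0.5043, -0.3793, 0.1379]
tool_rot: [0.458, 0.54, -0.458, 0.537]
force: [-0.3, -0.4, 0.9]
finger_gap: 0.416
```

carry_out:
  commands:
    - [[0,0,0,0,0,0,15],[0,0,0,0,0,0,15],[0,0,0,0,0,0,15],[0,0,0,0,0,0,15],[0,0,0,0,0,0,15]]
  force: 25

```text
t: 5.5
tcp_pos: [0.5054, -0.3808, 0.1399]
tool_rot: [0.458, 0.538, -0.458, 0.539]
force: [0.4, 0.6, 0.5]
finger_gap: 0.236
```

```bash
python3 -c "
from go import *
st()
snap('side','side4.png')
a=cv2.imread('pics/side4.png')[205:375,220:460]; cv2.imwrite('pics/z7.png',cv2.resize(a,(720,510),interpolation=cv2.INTER_CUBIC))"
```

```text
t5.50 chest [ 0.0152 -0.0238  0.1399] w [ 0.505 -0.381  0.14 ] F [0.4 0.6 0.5] gap 0.236 q [-0.82  0.65  1.49  0.    1.   -0.98]
```

View pics/z7.png

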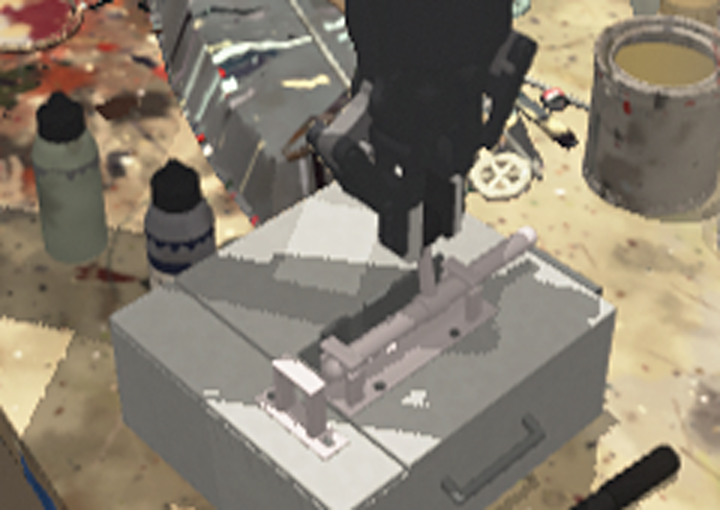

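carry_out:
  commands:
    - [[0,-0.25,0,0,0,0,15],[0,-0.5,0,0,0,0,15],[0,-0.75,0,0,0,0,15],[0,-1.0,0,0,0,0,15],[0,-1.15,0,0,0,0,15]]

```text
t: 6.05
tcp_pos: [0.4764, -0.3858, 0.1398]
tool_rot: [0.458, 0.538, -0.458, 0.539]
force: [1.3, 1.0, 3.0]
finger_gap: 0.234
```

```bash
python3 -c "
from go import *
st()
snap('side','side5.png');st()
a=cv2.imread('pics/side5.png')[205:375,220:460]; cv2.imwrite('pics/z8.png',cv2.resize(a,(720,510),interpolation=cv2.INTER_CUBIC))"
```

```text
t6.05 chest [-0.0143 -0.0241  0.1398] w [ 0.476 -0.386  0.14 ] F [1.3 1.  3. ] gap 0.234 q [-0.86  0.62  1.55 -0.    0.97 -1.02]
t6.10 chest [-0.0148 -0.0241  0.1398] w [ 0.476 -0.386  0.14 ] F [0.2 1.  5.3] gap 0.236 q [-0.86  0.62  1.55 -0.    0.97 -1.02]
```

View pics/z8.png

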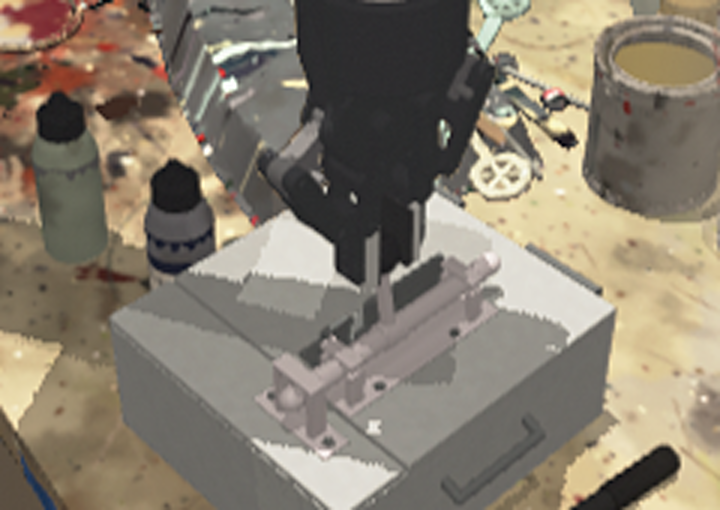

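carry_out:
  commands:
    - [[0.05,0,-0.2,0,0,0,15],[0.13,0,-0.4,0,0,0,15],[0.26,0,-0.6,0,0,0,15],[0.4,0,-0.78,0,0,0,15],[0.4,0,-0.78,0,0,0,15]]

```text
t: 6.6
tcp_pos: [0.4732, -0.3657, 0.1293]
tool_rot: [0.458, 0.539, -0.458, 0.538]
force: [0.1, 1.4, 4.2]
finger_gap: 0.235
```

```bash
python3 -c "
from go import *
st()"
```

```text
t6.60 chest [-0.0142 -0.0038  0.1293] w [ 0.473 -0.366  0.129] F [0.1 1.4 4.2] gap 0.235 q [-0.84  0.62  1.59 -0.    0.93 -1.  ]
```

carry_out:
  commands:
    - [[0.04,0,-0.04,0,0,0,15],[0.07,0,-0.07,0,0,0,15],[0.1,0,-0.1,0,0,0,15],[0.12,0,-0.12,0,0,0,15],[0.12,0,-0.12,0,0,0,15]]

```text
t: 7.1
tcp_pos: [0.4728, -0.3629, 0.1266]
tool_rot: [0.458, 0.539, -0.458, 0.538]
force: [-0.0, 2.0, 6.7]
finger_gap: 0.235
```

```bash
python3 -c "
from go import *
st()"
```

```text
t7.10 chest [-0.0142 -0.001   0.1266] w [ 0.473 -0.363  0.127] F [-0.   2.   6.7] gap 0.235 q [-0.84  0.62  1.6  -0.    0.92 -1.  ]
```

carry_out:
  commands:
    - [[0.04,-0.04,-0.04,0,0,0,15],[0.06,-0.1,-0.06,0,0,0,15],[0.06,-0.16,-0.06,0,0,0,15],[0.06,-0.2,-0.06,0,0,0,15],[0.06,-0.24,-0.06,0,0,0,15]]

```text
t: 7.6
tcp_pos: [0.4675, -0.3625, 0.1254]
tool_rot: [0.458, 0.538, -0.458, 0.539]
force: [1.4, 1.9, 6.1]
finger_gap: 0.235
```

```bash
python3 -c "
from go import *
st()"
```

```text
t7.60 chest [-0.0194  0.0002  0.1254] w [ 0.467 -0.363  0.125] F [1.4 1.9 6.1] gap 0.235 q [-0.85  0.62  1.61  0.    0.91 -1.01]
```

carry_out:
  commands:
    - [[0.04,-0.04,-0.03,0,0,0,15],[0.08,-0.08,-0.06,0,0,0,15],[0.1,-0.1,-0.07,0,0,0,15],[0.1,-0.12,-0.07,0,0,0,15],[0.1,-0.12,-0.07,0,0,0,15]]

```text
t: 8.1
tcp_pos: [0.464, -0.3609, 0.1228]
tool_rot: [0.458, 0.539, -0.458, 0.538]
force: [0.2, 2.1, 6.5]
finger_gap: 0.234
```

```bash
python3 -c "
from go import *
st()
snap('side','side6.png');st()
a=cv2.imread('pics/side6.png')[265:335,300:390]; cv2.imwrite('pics/z9.png',cv2.resize(a,(720,560),interpolation=cv2.INTER_CUBIC))"
```

```text
t8.10 chest [-0.0226  0.0024  0.1228] w [ 0.464 -0.361  0.123] F [0.2 2.1 6.5] gap 0.234 q [-0.85  0.62  1.62  0.    0.9  -1.01]
t8.15 chest [-0.0226  0.0024  0.1228] w [ 0.464 -0.361  0.123] F [0.6 3.6 6.8] gap 0.235 q [-0.85  0.62  1.62  0.    0.9  -1.01]
```

View pics/z9.png

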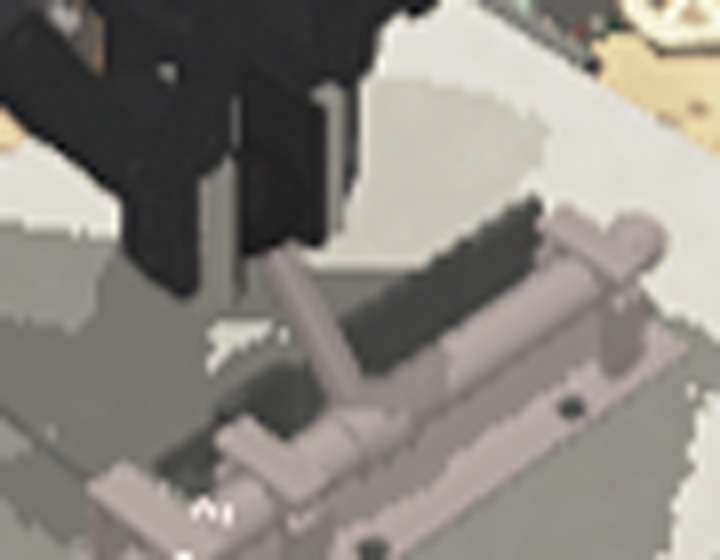

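The tip path follows the handle's arc past 0.9 rad with low force, so the stem looks to be entering the notch. I'll keep turning.

carry_out:
  commands:
    - [[0.12,0,-0.08,0,0,0,15],[0.24,0,-0.16,0,0,0,15],[0.36,0,-0.22,0,0,0,15],[0.48,0,-0.28,0,0,0,15],[0.48,0,-0.28,0,0,0,15]]

```text
t: 8.65
tcp_pos: [0.4626, -0.3538, 0.1099]
tool_rot: [0.458, 0.539, -0.458, 0.538]
force: [1.0, 2.6, 3.2]
finger_gap: 0.235
```

```bash
python3 -c "
from go import *
st()
snap('side','side7.png');st()
a=cv2.imread('pics/side7.png')[265:335,300:390]; cv2.imwrite('pics/z10.png',cv2.resize(a,(720,560),interpolation=cv2.INTER_CUBIC))"
```

```text
t8.65 chest [-0.0229  0.0096  0.1099] w [ 0.463 -0.354  0.11 ] F [1.  2.6 3.2] gap 0.235 q [-0.84  0.63  1.64  0.    0.87 -1.01]
t8.70 chest [-0.0229  0.0096  0.11  ] w [ 0.463 -0.354  0.11 ] F [2.2 2.7 4. ] gap 0.234 q [-0.84  0.63  1.64  0.    0.87 -1.01]
```

View pics/z10.png

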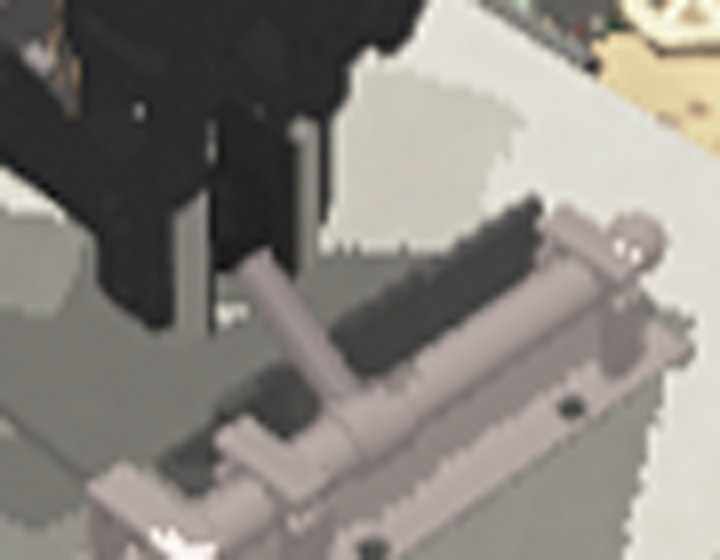

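carry_out:
  commands:
    - [[0.14,0,-0.05,0,0,0,15],[0.28,0,-0.09,0,0,0,15],[0.42,0,-0.12,0,0,0,15],[0.54,0,-0.13,0,0,0,15],[0.58,0,-0.13,0,0,0,15]]

```text
t: 9.2
tcp_pos: [0.4619, -0.3504, 0.0952]
tool_rot: [0.459, 0.539, -0.458, 0.538]
force: [0.4, 5.1, 3.8]
finger_gap: 0.234
```

```bash
python3 -c "
from go import *
st()
snap('side','side8.png');st()
a=cv2.imread('pics/side8.png')[265:335,300:390]; cv2.imwrite('pics/z11.png',cv2.resize(a,(720,560),interpolation=cv2.INTER_CUBIC))"
```

```text
t9.20 chest [-0.0231  0.013   0.0952] w [ 0.462 -0.35   0.095] F [0.4 5.1 3.8] gap 0.234 q [-0.84  0.65  1.66  0.    0.83 -1.  ]
t9.25 chest [-0.0231  0.0131  0.0952] w [ 0.462 -0.35   0.095] F [0.3 5.6 3. ] gap 0.232 q [-0.84  0.65  1.66  0.    0.83 -1.  ]
```

View pics/z11.png

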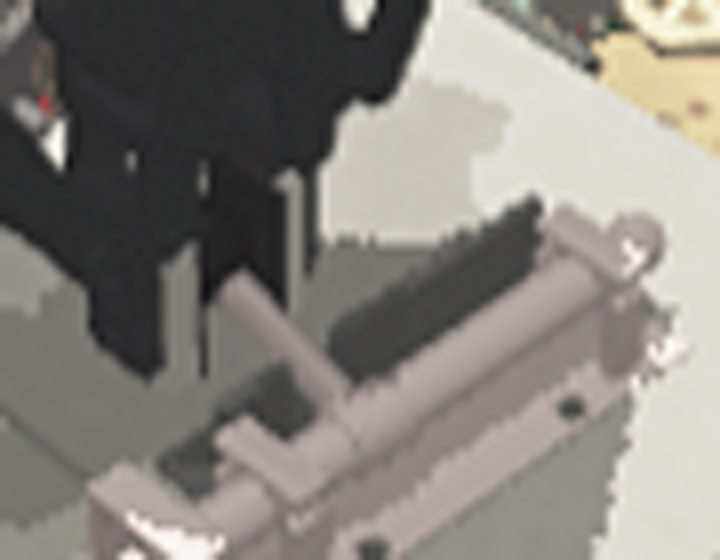

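carry_out:
  commands:
    - [[0.05,0,0,0,0,0,15],[0.1,0,0,0,0,0,15],[0.14,0,0,0,0,0,15],[0.14,0,0,0,0,0,15],[0.14,0,0,0,0,0,15]]

```text
t: 9.75
tcp_pos: [0.4618, -0.3508, 0.092]
tool_rot: [0.458, 0.539, -0.458, 0.538]
force: [0.8, 4.3, 2.1]
finger_gap: 0.234
```

```bash
python3 -c "
from go import *
st()"
```

```text
t9.75 chest [-0.0232  0.0127  0.092 ] w [ 0.462 -0.351  0.092] F [0.8 4.3 2.1] gap 0.234 q [-0.84  0.66  1.66  0.    0.82 -1.  ]
```

carry_out:
  commands:
    - [[0.05,0,0.03,0,0,0,15],[0.1,0,0.05,0,0,0,15],[0.14,0,0.05,0,0,0,15],[0.16,0,0.05,0,0,0,15],[0.16,0,0.05,0,0,0,15]]

```text
t: 10.25
tcp_pos: [0.4618, -0.351, 0.088]
tool_rot: [0.459, 0.54, -0.458, 0.537]
force: [-0.4, 7.2, 3.3]
finger_gap: 0.233
```

```bash
python3 -c "
from go import *
st()"
```

```text
t10.25 chest [-0.0233  0.0125  0.088 ] w [ 0.462 -0.351  0.088] F [-0.4  7.2  3.3] gap 0.233 q [-0.84  0.67  1.66  0.    0.82 -1.  ]
```

carry_out:
  commands:
    - [[0,0,0,0,0,0,45],[0,0,0,0,0,0,45],[0,0,0,0,0,0,45],[-0.6,0,0,0,0,0,45],[-1.6,0,0,0,0,0,45]]

```text
t: 10.75
tcp_pos: [0.4615, -0.3523, 0.1271]
tool_rot: [0.458, 0.54, -0.458, 0.537]
force: [-0.7, -0.1, -0.0]
finger_gap: 0.527
```

carry_out:
  commands:
    - [[-1,0,0,0,0,0,45],[-2.0,0,0,0,0,0,45],[-3.0,0,-1,0,0,0,45],[-4,-0.5,-2,0,0,0,45],[-4,-1,-3,0,0,0,45]]

```text
t: 11.25
tcp_pos: [0.4273, -0.2843, 0.2317]
tool_rot: [0.458, 0.535, -0.459, 0.542]
force: [0.5, -0.3, 0.1]
finger_gap: 0.527
```

```bash
python3 -c "
from go import *
st()
snap('side','side9.png');snap('wrist','wrist9.png');st()
a=cv2.imread('pics/side9.png')[245:365,270:430]; cv2.imwrite('pics/z12.png',cv2.resize(a,(800,600),interpolation=cv2.INTER_CUBIC))
for th in (1.2,1.3,1.52):
  for b in (.043,):
    P=c2w([.02-b,-.035+.048*np.sin(th),.102+.048*np.cos(th)]);print(th,(proj('side9.png',P[None])-[270,245])*5)"
```

```text
t11.25 chest [-0.0468  0.0838  0.2317] w [ 0.427 -0.284  0.232] F [ 0.5 -0.3  0.1] gap 0.527 q [-0.8   0.37  1.72 -0.    1.04 -0.96]
t11.35 chest [-0.0497  0.0889  0.229 ] w [ 0.424 -0.28   0.229] F [ 0.4 -0.6 -1. ] gap 0.527 q [-0.8   0.37  1.72 -0.    1.05 -0.97]
1.2 [[279.19353327 252.25998064]]
1.3 [[276.11379989 260.85756258]]
1.52 [[273.03059203 283.07296522]]
```

View pics/z12.png

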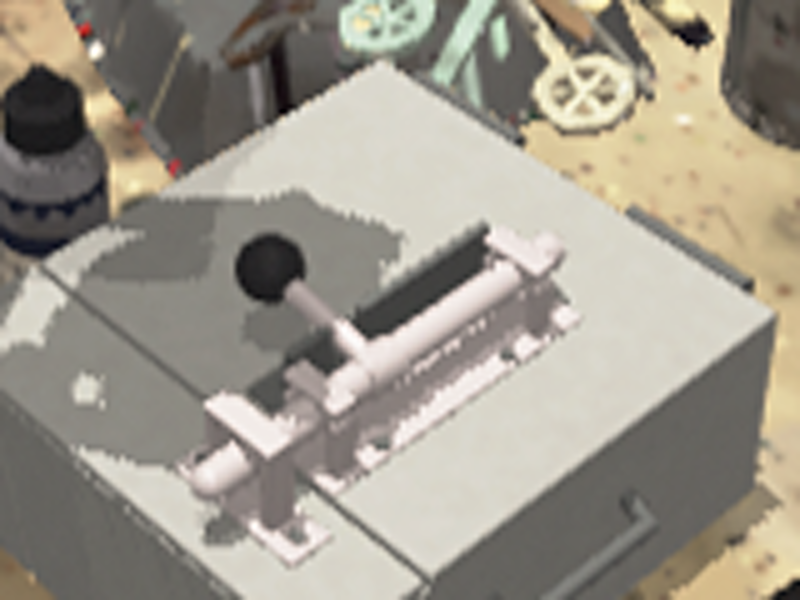

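View pics/wrist9.png

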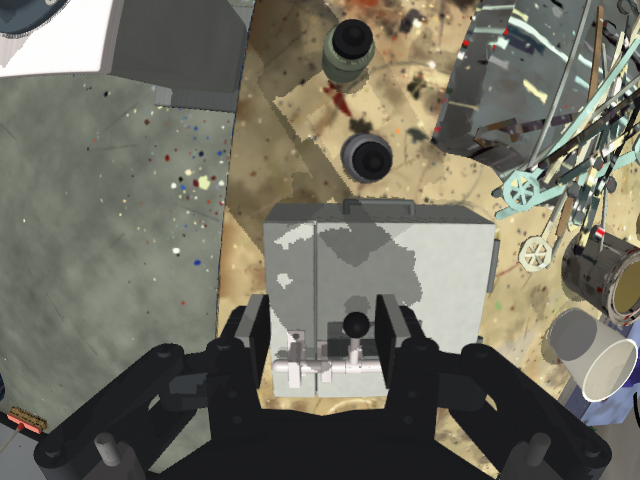

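The knob is at z12 (270,268), which makes the handle about 1.37 rad: in the notch but not fully down. I'll press it down from above with shut fingers.

```bash
python3 -c "
from go import *
st();print(plan(c2w([-.023,.0135,.15]),1))"
```

```text
t11.35 chest [-0.0497  0.0889  0.229 ] w [ 0.424 -0.28   0.229] F [ 0.4 -0.6 -1. ] gap 0.527 q [-0.8   0.37  1.72 -0.    1.05 -0.97]
(array([3.15, 1.06, 3.02]), array([ 0.05, -0.02,  0.02]))
```

carry_out:
  commands:
    - [[0,0.5,1.0,0,0,0,0],[0,1.06,2.2,0,0,0,0],[0.4,1.06,3.02,0,0,0,0],[1.5,1.06,3.02,0,0,0,0],[2.5,1.06,3.02,0,0,0,0]]

```text
t: 11.85
tcp_pos: [0.4648, -0.3552, 0.1649]
tool_rot: [0.458, 0.537, -0.459, 0.539]
force: [0.2, -0.4, -0.1]
finger_gap: -0.005
```

carry_out:
  commands:
    - [[0.3,0,0,0,0,0,0],[0.65,0,0,0,0,0,0],[1.0,0,0,0,0,0,0],[1.3,0,0,0,0,0,0],[1.5,0,0,0,0,0,0]]

```text
t: 12.35
tcp_pos: [0.4642, -0.3529, 0.1282]
tool_rot: [0.458, 0.538, -0.458, 0.539]
force: [0.2, -0.5, -0.2]
finger_gap: -0.001
```

```bash
python3 -c "
from go import *
st()"
```

```text
t12.35 chest [-0.0211  0.0103  0.1282] w [ 0.464 -0.353  0.128] F [ 0.2 -0.5 -0.2] gap -0.001 q [-0.84  0.61  1.63 -0.    0.9  -1.  ]
```

carry_out:
  commands:
    - [[0.1,-0.08,-0.1,0,0,0,0],[0.2,-0.08,-0.1,0,0,0,0],[0.3,-0.08,-0.1,0,0,0,0],[0.4,-0.08,-0.1,0,0,0,0],[0.45,-0.08,-0.1,0,0,0,0]]

```text
t: 12.85
tcp_pos: [0.4617, -0.3505, 0.117]
tool_rot: [0.458, 0.538, -0.458, 0.539]
force: [-0.2, 0.4, 0.1]
finger_gap: 0.0
```

```bash
python3 -c "
from go import *
st()"
```

```text
t12.85 chest [-0.0233  0.013   0.117 ] w [ 0.462 -0.351  0.117] F [-0.2  0.4  0.1] gap 0.0 q [-0.84  0.62  1.65  0.    0.87 -1.  ]
```

carry_out:
  commands:
    - [[0.08,0,0,0,0,0,0],[0.13,0,0,0,0,0,0],[0.18,0,0,0,0,0,0],[0.2,0,0,0,0,0,0],[0.2,0,0,0,0,0,0]]

```text
t: 13.35
tcp_pos: [0.462, -0.3506, 0.1142]
tool_rot: [0.458, 0.538, -0.458, 0.539]
force: [-1.9, 2.6, 12.5]
finger_gap: 0.002
```

```bash
python3 -c "
from go import *
st();snap('side','side10.png');
a=cv2.imread('pics/side10.png')[245:365,270:430]; cv2.imwrite('pics/z13.png',cv2.resize(a,(800,600),interpolation=cv2.INTER_CUBIC))"
```

```text
t13.35 chest [-0.023   0.0129  0.1142] w [ 0.462 -0.351  0.114] F [-1.9  2.6 12.5] gap 0.002 q [-0.84  0.62  1.65  0.    0.87 -1.  ]
```

View pics/z13.png

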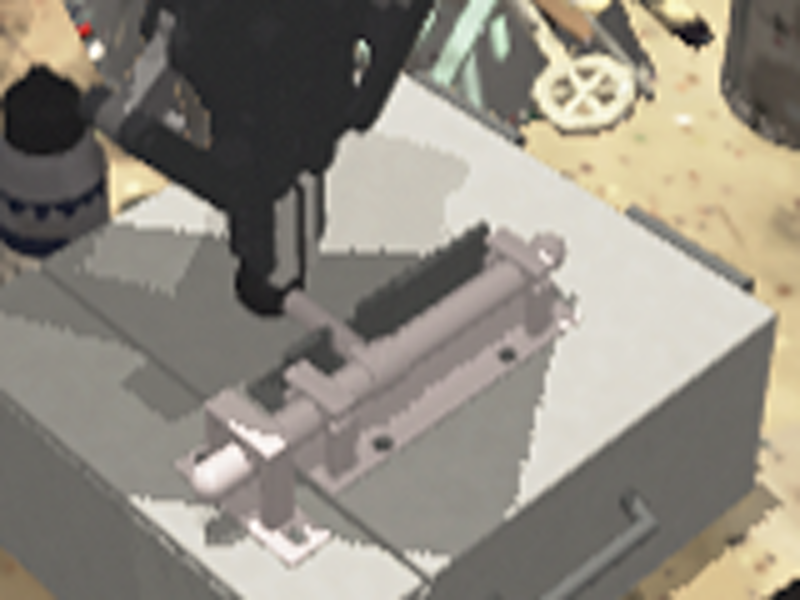

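It's stopped hard at the fully-down height (TCP 0.114 against the expected knob top of about 0.115). Backing away to check.

carry_out:
  commands:
    - [[-0.8,0,0,0,0,0,0],[-2.0,0,0,0,0,0,0],[-3.5,0,0,0,0,0,0],[-5.0,0,-1.5,0,0,0,0],[-5.5,-0.5,-3,0,0,0,0]]

```text
t: 13.9
tcp_pos: [0.4399, -0.2806, 0.253]
tool_rot: [0.458, 0.535, -0.459, 0.542]
force: [0.1, 0.6, 0.1]
finger_gap: 0.004
```

carry_out:
  commands:
    - [[0,0,0,0,0,0,0],[0,0,0,0,0,0,0],[0,0,0,0,0,0,0],[0,0,0,0,0,0,0],[0,0,0,0,0,0,0]]

```text
t: 14.4
tcp_pos: [0.4374, -0.2793, 0.2487]
tool_rot: [0.459, 0.539, -0.458, 0.538]
force: [0.1, 0.1, -0.3]
finger_gap: 0.002
```

```bash
python3 -c "
from go import *
st();snap('side','side11.png');
a=cv2.imread('pics/side11.png')[225:405,230:470]; cv2.imwrite('pics/z14.png',cv2.resize(a,(800,600),interpolation=cv2.INTER_CUBIC))
for th in (1.3,1.52):
    P=c2w([.02-.043,-.035+.048*np.sin(th),.102+.048*np.cos(th)]);print(th,(proj('side11.png',P[None])-[230,225])*10/3)"
```

```text
t14.40 chest [-0.036   0.0871  0.2487] w [ 0.437 -0.279  0.249] F [ 0.1  0.1 -0.3] gap 0.002 q [-0.78  0.36  1.67 -0.    1.1  -0.94]
1.3 [[317.40919992 240.57170839]]
1.52 [[315.35372802 255.38197681]]
```

View pics/z14.png

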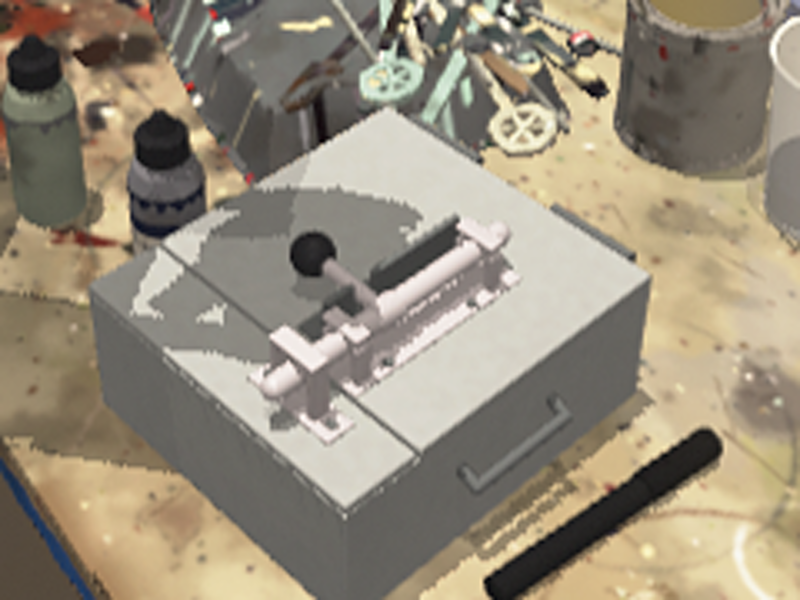

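The knob is at (313,255), against a prediction of (315,255) for 1.52 rad. The handle is fully down, the nose is through the keeper, the lid is shut, and the bystanders are unmoved. Handing in.

```bash
python3 -c "
from station import manip
print(manip.sign_off())"
```

```text
the job is handed in; nothing more can be done
None
```

The lid is shut, the bolt is across in its keeper, and the handle is fully down in the notch. I handed the job in at about 14.4 s of the 58 s allowed; sign-off reports no verdict.

- **Lid:** I pushed it shut with closed fingers at the free spot on its left front. It stopped at z ≈ 0.082 m with 20 N of push, which is the shut height.
- **Bolt and notch:** I gripped the knob, slid the bolt out to about 36 mm, and leaned the handle on the notch plate. I then slid it on with light sideways pressure until the stem dropped in at about 43 mm. The camera view had put the notch at the same place.
- **Handle:** The first turn slipped in the grip. The picture showed the handle at only about 1.37 rad, in the notch but not fully down. I pressed the knob down from above until it stopped hard at 12.5 N.
- **Last checks:** In the final picture the knob sits within about 1 camera pixel of where 1.52 rad would put it, and the nose is through the keeper. By eye, the two bottles and the marker have not moved. The gripper was clear, with no force on it.

These values are camera and contact estimates; the joints themselves could not be read directly.

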